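# Sweep the stray nuts into the catch tray

## Task

Clear the bench beside the vice: with the fingertips, sweep the three loose hexagon nuts along the worktop and over the lip of the open-fronted metal tray, until all three lie completely inside it. Slide them, never pick one up, and leave the brass weight that stands among them and the amber vial behind the tray standing undisturbed where they are.

Things in the scene. Friction and masses are not known exactly. Their poses are not given: they have to be found in the camera images.
- tray_mouth (a point): middle of the open front edge of the metal catch tray, on its floor, 2 mm above the worktop. x points horizontally into the tray, y along the mouth (left as seen looking in), z up. Inner space: x 0 to 110 mm, y -105 to +105 mm. A ramp over the full width rises from the worktop at x = -20 mm to the floor at x = 0
- tray: the catch tray: low, bare metal, screwed to the worktop by two small side tabs, cannot move; origin on the worktop under the centre of its inner space (55 mm inside the mouth), x into the tray, z up. Walls 3 mm thick and 33 mm high on both sides and at the back, none in front
- nut_0_center (a point): loose dark steel hexagon nut lying flat, 24 mm across its flats (28 mm across corners), 13 mm high, about 35 g, one of three alike; the point is its centre, 6.5 mm above what it lies on. It slides when pushed low from the side. It starts in front of the tray's mouth
- nut_1_center (a point): loose dark steel hexagon nut lying flat, 24 mm across its flats (28 mm across corners), 13 mm high, about 35 g, one of three alike; the point is its centre, 6.5 mm above what it lies on. It slides when pushed low from the side. It starts in front of the tray's mouth
- nut_2_center (a point): loose dark steel hexagon nut lying flat, 24 mm across its flats (28 mm across corners), 13 mm high, about 35 g, one of three alike; the point is its centre, 6.5 mm above what it lies on. It slides when pushed low from the side. It starts in front of the tray's mouth
- weight: loose bystander: brass check weight with a knob, 24 mm in diameter, 30 mm high, standing upright on the worktop in line with the nuts, at least 35 mm from the nearest nut, centre to centre; the origin is the centre of its underside, z up. Must stay
- vial: loose bystander: amber glass vial with black cap, 26 mm in diameter, 79 mm high, standing on the worktop behind the tray's back wall; the origin is the centre of its underside, z up. Must stay

How it is judged:
By the outcome, as a careful person would: the job done as asked, in the order asked, and still so for the second after the job is handed in, with the robot touching nothing.
It also fails if it takes over 51 s, if anything falls off the work surface, if the arm or the gripper's body presses on something with over 40 N, if the wrist force passes 120 N, or if a joint passes its speed limit or range.

## Robot

A 6-joint arm with a two-finger parallel gripper is mounted at the origin on a cart in front of the work surface, level with it; the furniture and walls round the work are solid. World frame = base frame: x ahead of the robot, y to its left, z up, the work surface at z = 0. Lengths are in mm, angles in rad, forces in N, time in s.
With the tool pointing down it reaches from about 325 to 900 mm from the base axis. Payload 6.1 kg.
Tool frame: the origin (TCP) lies on the mounting face of the last link; the fingertips stand 182 mm ahead of it and the grasp point (between the pads) lies 164 mm ahead of it; z points along the fingers, y is the line along which they close (so a half turn about z gives the same grasp; the last joint's range is limited). The gripper opens to 87 mm and grips with 3 to 60 N. Pads are 19 mm wide; open, the fingers measure 117 mm over their backs; the gripper's body (75 mm by 190 mm) begins 51 mm behind the grasp point.
Start: joints at [-1.458, 0.22, 1.526, -0, 1.395, -0.126], TCP at [147.829, -607.259, 404.738] pointing down, gripper open.
Joint ranges: [-2.98, 2.98], [-0.91, 2.08], [0.09, 2.57], [-1.24, 4.39], [0.2, 2.65], [-2.68, 2.68]. Speed limits (rad/s): [2.57, 2.57, 3.01, 3.14, 3.14, 3.14].

## Interface

Orientations are given as a rotation vector (axis times angle).
In Python, from rig import env gives the robot as it stands. The module is installed in compiled form; this text tells all that it offers.
- The arm moves only by the tool step_arm, never from a script. Its argument "rows" is a list of rows, each a list of 2 entries, a list of its own where there are three numbers: the shift along the tool's x, y, z in units of 25 mm (1.0 is 25 mm), then the turn about the tool's z in units of 6 degrees (1.0 is 6 degrees). In form: [[[x, y, z], twist], ...]. A call has exactly 8 rows; each row is the pose to reach, as a shift and turn from the pose commanded when the call began, along the tool's axes at that moment; what a row does not reach only later rows make up. A row lasts 1/12 s, in which the tool goes at most 41.7 mm and 7.16 degrees, less where a joint would pass 70% of its speed; a pose out of reach is approached as far as the arm can. A call with a gripper value outside its range is refused whole. "jaw" is the opening in per cent of the stroke, from 0 (shut) to 100 (fully open), set as the call begins (left out, the last holds). The fingers move at their own pace and stop on an object; "grip_force" is the grip in N (left out, the last holds). Time passes only in rows, so rows that repeat a pose let the fingers close, or fill a call up. It gives the time, the measured TCP pose, the force, the opening and the grip force at its end, in the units of the state.
- env.get_obs(): the state, without advancing time (a new reading comes with each control period).
- env.grab_frame(name): name is "side" or "top"; returns the picture (480x640x3 uint8, red, green, blue); there is no depth.
- env.camera_model(name): a dict with "fx", "fy", "cx", "cy" (pixels), "world_from_camera" (4x4, takes a point from camera to world coordinates). Camera axes: x right, y down, z forward; pixel columns grow to the right and rows downward; lengths in mm; the calibration is good to about 2 mm. A picture is of the moment at which its call begins. camera_model takes no time and is no camera call.
- env.finish_job(): hands the job in; it is judged then, once.
The state is a dict: "t": time; "q": joint angles; "joint_vel": joint speeds; "joint_efforts": joint torques, N m; "position": TCP position; "eef_rot": TCP orientation; "force": force on the tool from outside, world axes, zero at the start; "torque": the same for the moment, N m; "width": finger opening in mm; "gripper_force": force on a finger pad.
Only numpy, scipy, OpenCV 4.12 (cv2) and the standard library are available. Lean on these libraries where they do the work, as an engineer would, in place of code of your own. Each camera call takes 0.05 s, during which the arm holds its last target. There are 200 camera calls.

## Working session

There is one attempt and no reset: what is moved stays moved. The work goes in short steps, Python scripts to look and compute and a tool call to move; the robot and the scene stay as the last step left them, time stands still between calls to the robot, and variables do not carry over. Pictures are saved under pics/ and viewed, at most 10 in all, crops included, and the job is handed in when it is done.

Besides the shell and the picture viewer there is one more tool, called after "Request:" as name(argument=value, ...) on one line, values as JSON. step_arm: Moves the arm, as the interface text tells. Its arguments: {"type":"object","properties":{"rows":{"type":"array","items":{"type":"array"}},"jaw":{"type":"number"},"grip_force":{"type":"number"}},"required":["rows"]}

```bash
mkdir -p pics
python3 - <<'E'
from rig import env
import cv2,numpy as np
o=env.get_obs();print({k:np.round(o[k],3) for k in('t','q','position','eef_rot','force','width')})
for n in('side','top'):
    cv2.imwrite(f'pics/{n}0.png',env.grab_frame(n)[:,:,::-1]);m=env.camera_model(n);print(n,m['fx'],m['cx'],m['cy'],np.round(m['world_from_camera'],3).tolist())
E
```

```text
{'t': np.float64(0.0), 'q': array([-1.458,  0.221,  1.528, -0.   ,  1.395, -0.126]), 'position': array([ 147.79 , -607.014,  403.672]), 'eef_rot': array([-3.117, -0.374, -0.   ]), 'force': array([-0.425, -0.467, -0.656]), 'width': np.float64(86.991)}
side 570.5887908215403 320.67313697787677 239.625015937621 [[1.0, 0.008, 0.028, 576.491], [-0.019, -0.53, 0.848, -866.401], [0.022, -0.848, -0.53, 497.644], [0.0, 0.0, 0.0, 1.0]]
top 435.84297980355865 321.8067453747475 238.59378086580006 [[-0.027, -0.972, 0.233, 425.823], [-1.0, 0.027, -0.0, -157.359], [-0.006, -0.233, -0.973, 881.528], [0.0, 0.0, 0.0, 1.0]]
```

View pics/top0.png

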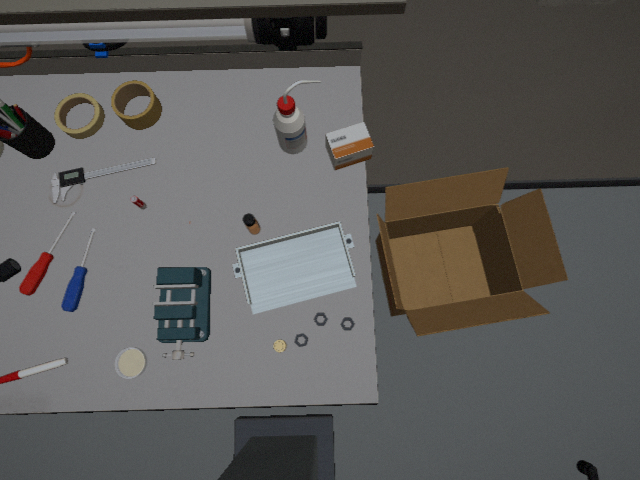

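View pics/side0.png

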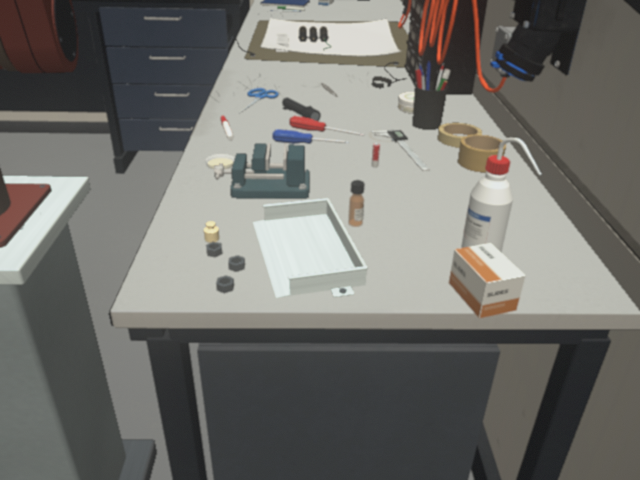

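Top view: nuts at about (301,340), (321,319) and (348,324), the weight at (279,346), the tray mouth from (250,311) to (356,288), and the vial at (252,225). The side view agrees.

```bash
cat > h.py <<'E'
from rig import env
import cv2,numpy as np
def ray(n,u,v,z):
    m=env.camera_model(n);T=np.array(m['world_from_camera'])
    d=T[:3,:3]@[(u-m['cx'])/m['fx'],(v-m['cy'])/m['fy'],1];o=T[:3,3]
    return (o+d*(z-o[2])/d[2])[:2]
def nuts(img,n,box):
    u0,v0,u1,v1=box;g=img[v0:v1,u0:u1].max(2)
    c,_=cv2.findContours((g<95).astype('uint8'),0,2)
    out=[]
    for k in c:
        if cv2.contourArea(k)>25:
            (x,y),_=cv2.minEnclosingCircle(k);out.append((round(x+u0,1),round(y+v0,1),cv2.contourArea(k),np.round(ray(n,x+u0,y+v0,6.5)).tolist()))
    return out
E
python3 - <<'E'
from h import *
t=cv2.imread('pics/top0.png');s=cv2.imread('pics/side0.png')
print(nuts(t,'top',(288,305,362,355)));print(nuts(s,'side',(200,240,252,300)))
for n,pts in(('top',[(279,346,15),(253,232,5),(250,311,2),(356,288,2),(236,250,33),(342,225,33)]),('side',[(212,241,3),(357,222,3),(279,292,2),(254,218,2),(363,270,33),(290,274,33),(325,201,33),(262,206,33)])):
    for p in pts: print(n,p,np.round(ray(n,*p)))
b=t[200:360,225:385];b=cv2.resize(b,(640,640),interpolation=cv2.INTER_CUBIC)
cv2.imwrite('pics/c1.png',b[:600])
E
```

```text
[(301.1, 339.9, 115.5, [433.0, -112.0]), (347.2, 323.4, 117.0, [462.0, -203.0]), (320.4, 318.7, 114.0, [472.0, -150.0])]
[(225.0, 286.0, 62.5, [463.0, -208.0]), (224.0, 280.0, 37.5, [460.0, -193.0]), (236.5, 265.5, 52.0, [474.0, -156.0]), (235.5, 260.0, 27.0, [471.0, -142.0]), (214.0, 251.0, 49.5, [435.0, -117.0])]
top (279, 346, 15) [422. -69.]
top (253, 232, 5) [654. -15.]
top (250, 311, 2) [492. -10.]
top (356, 288, 2) [ 532. -224.]
top (236, 250, 33) [610.  14.]
top (342, 225, 33) [ 656. -199.]
side (212, 241, 3) [426. -82.]
side (357, 222, 3) [666. -17.]
side (279, 292, 2) [ 540. -215.]
side (254, 218, 2) [488.  -5.]
side (363, 270, 33) [ 659. -204.]
side (290, 274, 33) [ 556. -215.]
side (325, 201, 33) [611.   2.]
side (262, 206, 33) [504. -18.]
```

View pics/c1.png

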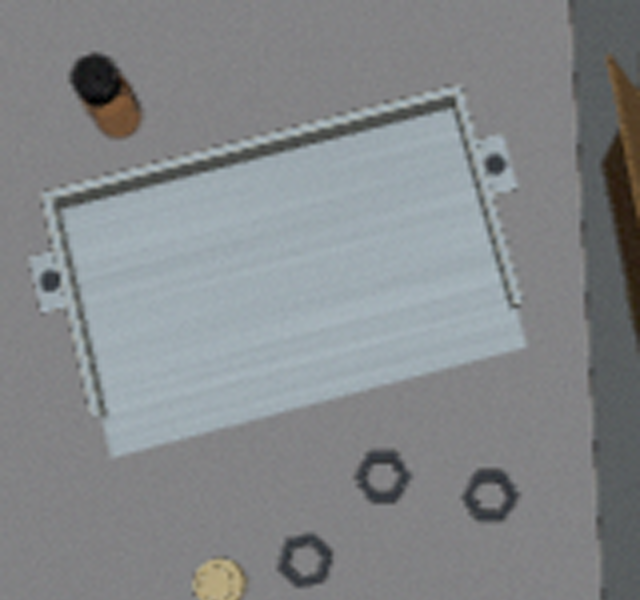

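Tray x is about 12.6° from world x, and the tool's x is 13.7°, so tool x points almost straight into the tray. I'll cradle each nut between nearly closed fingers and push along tool x.

Request:
step_arm(jaw=14, rows=[[[0.5, -0.5, 0.2], 0], [[1.5, -1.4, 0.6], 0], [[2.5, -2.4, 1.0], 0], [[3.5, -3.3, 1.5], 0], [[4.5, -4.2, 1.9], 0], [[5.5, -5.2, 2.3], 0], [[6.5, -6.1, 2.7], 0], [[7.5, -7.0, 3.1], 0]])

```text
t: 0.77
position: [289.1, -391.1, 326.4]
eef_rot: [-3.119, -0.374, 0.0]
force: [0.3, 0.2, -0.2]
width: 41.3
gripper_force: 0.0
```

Request:
step_arm(rows=[[[1.0, -1.0, 0.4], 0], [[2.1, -2.0, 0.8], 0], [[3.2, -3.0, 1.3], 0], [[4.3, -4.0, 1.8], 0], [[5.4, -5.0, 2.3], 0], [[6.5, -6.1, 2.8], 0], [[7.4, -7.0, 3.2], 0], [[8.1, -7.7, 3.4], 0]])

```text
t: 1.43
position: [440.0, -155.2, 240.6]
eef_rot: [-3.117, -0.376, 0.003]
force: [0.5, -0.8, -0.2]
width: 12.3
gripper_force: 0.0
```

Run:
```python
from h import *
o=env.get_obs();print(o['position'],o['eef_rot'])
s=env.grab_frame('side')[:,:,::-1];t=env.grab_frame('top')[:,:,::-1]
a=cv2.resize(s[150:310,140:400],(780,480),interpolation=cv2.INTER_CUBIC)
cv2.imwrite('pics/s1.png',a);cv2.imwrite('pics/t1.png',t)
```

```text
[ 439.97278016 -155.20834107  240.56208766] [-3.11708819e+00 -3.76062020e-01  2.87215830e-03]
```

View pics/s1.png

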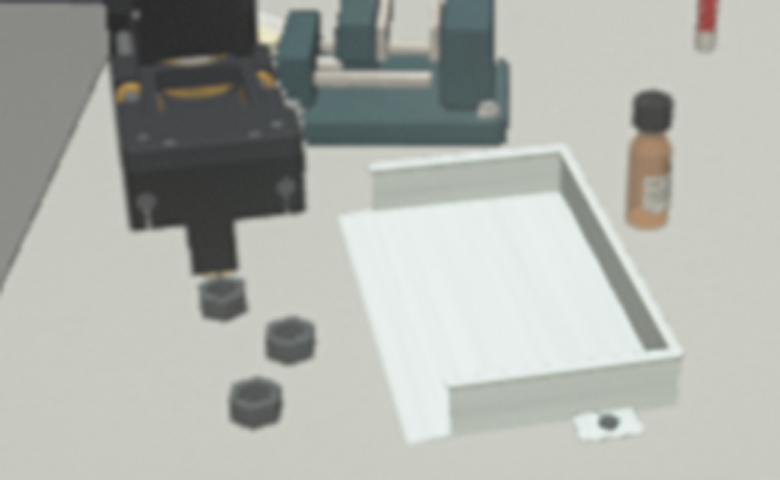

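Nothing has been disturbed, and the closed fingertips stand behind the middle nut. I'll lower and push it in.

Request:
step_arm(rows=[[[0, 0.1, 0.6], 0], [[0, 0.1, 1.2], 0], [[0, 0.1, 1.7], 0], [[0, 0.1, 2.0], 0], [[0, 0.1, 2.1], 0], [[0, 0.1, 2.1], 0], [[0.1, 0.1, 2.1], 0], [[0.3, 0.1, 2.1], 0]])

```text
t: 2.2
position: [448.0, -159.0, 190.5]
eef_rot: [3.119, 0.373, 0.001]
force: [0.5, -0.4, -0.4]
width: 11.9
gripper_force: 0.0
```

Request:
step_arm(rows=[[[0.2, 0, 0], 0], [[0.4, 0, 0], 0], [[0.7, 0, 0], 0], [[1.0, 0, 0], 0], [[1.3, 0, 0], 0], [[1.6, 0, 0], 0], [[1.9, 0, 0], 0], [[2.2, 0, 0], 0]])

```text
t: 2.87
position: [501.9, -145.3, 189.7]
eef_rot: [-3.119, -0.375, 0.0]
force: [-1.3, 0.1, 1.3]
width: 12.2
gripper_force: 0.6
```

Request:
step_arm(rows=[[[0.3, 0, 0], 0], [[0.6, 0, 0], 0], [[0.9, 0, 0], 0], [[1.2, 0, 0], 0], [[1.5, 0, 0], 0], [[1.8, 0, 0], 0], [[2.0, 0, 0], 0], [[2.1, 0, 0], 0]])

```text
t: 3.53
position: [553.0, -133.0, 189.8]
eef_rot: [3.119, 0.375, 0.001]
force: [-0.3, -0.5, -0.1]
width: 12.3
gripper_force: 0.2
```

Request:
step_arm(rows=[[[-0.3, 0, -0.3], 0], [[-0.7, 0, -1.2], 0], [[-1.5, -0.2, -2.0], 0], [[-2.6, -0.6, -2.2], 0], [[-3.7, -1.1, -2.2], 0], [[-4.8, -1.6, -2.2], 0], [[-5.6, -1.9, -2.2], 0], [[-5.8, -1.9, -2.2], 0]])

```text
t: 4.2
position: [397.2, -120.2, 243.8]
eef_rot: [-3.118, -0.374, 0.004]
force: [-0.6, -0.3, -0.6]
width: 11.9
gripper_force: 0.0
```

Run:
```python
from h import *
o=env.get_obs();p=o['position'];print(p,.972*p[0]+.236*p[1],.236*p[0]-.972*p[1])
s=env.grab_frame('side')[:,:,::-1];t=env.grab_frame('top')[:,:,::-1]
a=cv2.resize(s[150:310,140:400],(780,480),interpolation=cv2.INTER_CUBIC)
b=cv2.resize(t[200:360,225:385],(480,480),interpolation=cv2.INTER_CUBIC)
cv2.imwrite('pics/s2.png',np.hstack([cv2.resize(a,(420,258)),cv2.resize(b,(380,380))[:258]]) if 0 else np.vstack([cv2.resize(a,(487,300)),cv2.resize(b,(487,300))]))
```

```text
[ 397.15110426 -120.22610877  243.80408769] 357.65751166596107 210.58743832954443
```

View pics/s2.png

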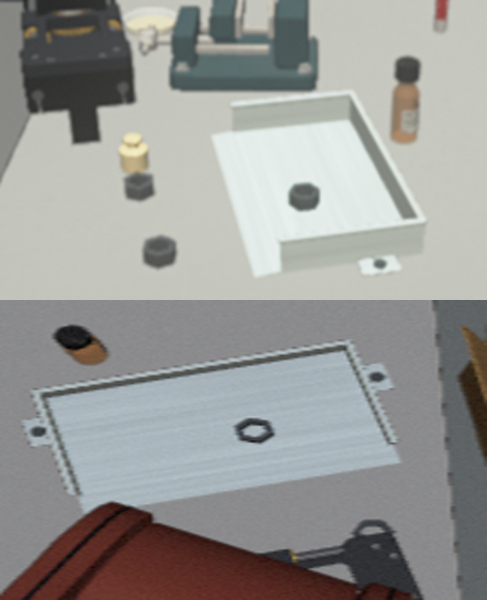

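Nut 1 is inside the tray, about 45 mm from the mouth. I'll check the spacing between the weight and nut 0 in the side view before lowering.

Run:
```python
from h import *
s=cv2.imread('pics/side0.png');t=cv2.imread('pics/top0.png')
hs=cv2.cvtColor(s,cv2.COLOR_BGR2HSV);ht=cv2.cvtColor(t,cv2.COLOR_BGR2HSV)
def ext(m,u0,v0):
    v,u=np.nonzero(m);return u.min()+u0,u.max()+u0,v.min()+v0,v.max()+v0
w=ext(hs[215:250,198:226,1]>70,198,215);n0=ext(s[242:258,203:226].max(2)<100,203,242);n2=ext(s[272:296,212:240].max(2)<100,212,272)
print(w,n0,n2)
for e in (w,n0,n2): print(ray('side',(e[0]+e[1])/2+.5,e[3]+1,0), 'width',ray('side',e[1]+1,e[3]-3,5)-ray('side',e[0],e[3]-3,5))
w=ext(ht[332:360,268:292,1]>60,268,332);print(w)
for z in(12,20,30):print(z,ray('top',(w[0]+w[1])/2+.5,(w[2]+w[3])/2+.5,z),ray('top',w[1]+1,346,z)-ray('top',w[0],346,z))
```

```text
(np.int64(205), np.int64(217), np.int64(225), np.int64(241)) (np.int64(208), np.int64(221), np.int64(243), np.int64(255)) (np.int64(217), np.int64(232), np.int64(277), np.int64(291))
[425.03965877 -80.50842708] width [20.96195148  0.32898799]
[ 436.29145586 -121.3057548 ] width [21.7405606   0.30143978]
[ 463.15053119 -213.53506835] width [22.69388495  0.22107854]
(np.int64(274), np.int64(285), np.int64(340), np.int64(351))
12 [422.18509587 -70.87434129] [ -0.61895628 -23.26486673]
20 [422.21856372 -71.6700387 ] [ -0.61326163 -23.05082079]
30 [422.26039854 -72.66466046] [ -0.60614333 -22.78326337]
```

Request:
step_arm(rows=[[[0, 0.05, 0.6], 0], [[0, 0.05, 1.2], 0], [[0, 0.05, 1.7], 0], [[0, 0.05, 2.1], 0], [[0, 0.05, 2.2], 0], [[0.1, 0.05, 2.2], 0], [[0.3, 0.05, 2.2], 0], [[0.5, 0.05, 2.2], 0]])

```text
t: 4.97
position: [413.6, -119.8, 190.5]
eef_rot: [3.118, 0.374, 0.002]
force: [-0.8, 0.1, -0.3]
width: 12.6
gripper_force: 0.1
```

Request:
step_arm(rows=[[[0.2, 0, 0], 0], [[0.5, 0, 0], 0], [[0.8, 0, 0], 0], [[1.1, 0, 0], 0], [[1.4, 0, 0], 0], [[1.7, 0, 0], 0], [[2.0, 0, 0], 0], [[2.3, 0, 0], 0]])

```text
t: 5.63
position: [469.1, -105.7, 189.7]
eef_rot: [-3.119, -0.374, 0.0]
force: [-1.0, -0.4, 1.2]
width: 12.2
gripper_force: 0.5
```

Request:
step_arm(rows=[[[0.3, 0, 0], 0], [[0.6, 0, 0], 0], [[0.9, 0, 0], 0], [[1.2, 0, 0], 0], [[1.5, 0, 0], 0], [[1.8, 0, 0], 0], [[2.1, 0, 0], 0], [[2.4, 0, 0], 0]])

```text
t: 6.3
position: [527.4, -91.6, 189.7]
eef_rot: [-3.119, -0.374, -0.0]
force: [-1.1, 0.0, 0.4]
width: 12.2
gripper_force: 0.4
```

Request:
step_arm(rows=[[[0.3, 0, 0], 0], [[0.5, 0, 0], 0], [[0.6, 0, 0], 0], [[0.6, 0, 0], 0], [[0.4, 0, -0.2], 0], [[0.0, 0, -1.0], 0], [[-0.5, 0.4, -1.8], 0], [[-1.2, 1.0, -2.2], 0]])

```text
t: 6.97
position: [503.4, -122.9, 247.0]
eef_rot: [3.118, 0.377, 0.003]
force: [-0.6, -0.7, 0.6]
width: 11.8
gripper_force: 0.0
```

Run:
```python
from h import *
o=env.get_obs();p=o['position'];print(p,.972*p[0]+.236*p[1],.236*p[0]-.972*p[1])
s=env.grab_frame('side')[:,:,::-1]
a=cv2.resize(s[150:310,140:400],(780,480),interpolation=cv2.INTER_CUBIC)
cv2.imwrite('pics/s3.png',a)
```

```text
[ 503.39509902 -122.85702994  246.96463494] 460.3057771766265 238.21827647232672
```

View pics/s3.png

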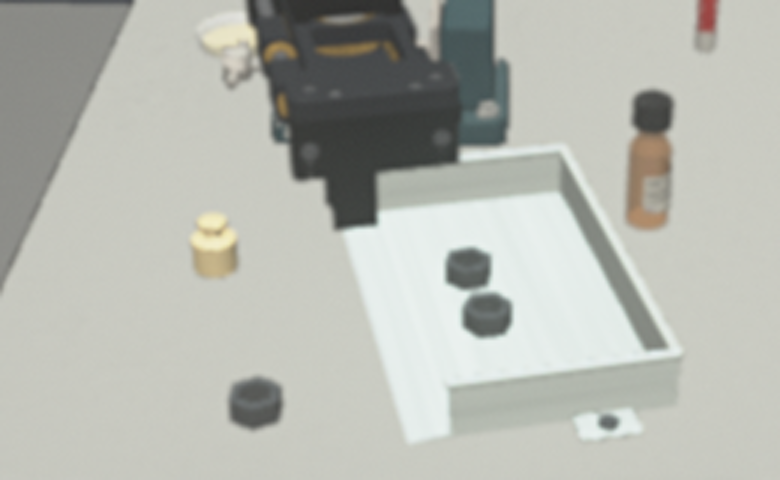

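Nuts 0 and 1 are both inside the tray, and the weight is untouched. Next is nut 2.

Request:
step_arm(rows=[[[-0.6, 0.4, 0], 0], [[-1.4, 0.9, 0], 0], [[-2.2, 1.5, 0], 0], [[-3.0, 2.2, 0], 0], [[-3.5, 2.6, 0], 0], [[-3.7, 2.7, 0], 0], [[-3.7, 2.7, 0], 0], [[-3.7, 2.7, 0], 0]])

```text
t: 7.68
position: [429.4, -210.4, 244.9]
eef_rot: [-3.119, -0.373, -0.001]
force: [-0.1, -0.1, -0.5]
width: 12.3
gripper_force: 0.0
```

Request:
step_arm(rows=[[[0, -0.05, 0.6], 0], [[0, -0.05, 1.2], 0], [[0, -0.05, 1.7], 0], [[0, -0.05, 2.1], 0], [[0, -0.05, 2.2], 0], [[0.1, -0.05, 2.2], 0], [[0.3, -0.05, 2.2], 0], [[0.5, -0.05, 2.2], 0]])

```text
t: 8.35
position: [442.3, -206.5, 190.6]
eef_rot: [3.118, 0.374, 0.002]
force: [0.6, 0.1, 0.1]
width: 12.3
gripper_force: 0.0
```

Request:
step_arm(rows=[[[0.2, 0, 0], 0], [[0.5, 0, 0], 0], [[0.8, 0, 0], 0], [[1.1, 0, 0], 0], [[1.4, 0, 0], 0], [[1.7, 0, 0], 0], [[2.0, 0, 0], 0], [[2.3, 0, 0], 0]])

```text
t: 9.02
position: [498.0, -192.6, 189.6]
eef_rot: [-3.119, -0.374, 0.0]
force: [0.1, -0.2, 0.3]
width: 12.2
gripper_force: 0.3
```

Request:
step_arm(rows=[[[0.3, 0, 0], 0], [[0.6, 0, 0], 0], [[0.9, 0, 0], 0], [[1.2, 0, 0], 0], [[1.5, 0, 0], 0], [[1.8, 0, 0], 0], [[2.1, 0, 0], 0], [[2.4, 0, 0], 0]])

```text
t: 9.68
position: [556.2, -178.5, 189.7]
eef_rot: [-3.119, -0.374, 0.0]
force: [-0.9, 0.2, -0.1]
width: 12.3
gripper_force: 0.2
```

Request:
step_arm(rows=[[[0.2, 0, 0], 0], [[0.3, 0, 0], 0], [[0.4, 0, 0], 0], [[0.4, 0, 0], 0], [[0.1, 0, -0.2], 0], [[-0.3, 0, -1.0], 0], [[-1.2, 0, -2.2], 0], [[-2.4, 0.2, -3.2], 0]])

```text
t: 10.35
position: [497.7, -197.2, 270.7]
eef_rot: [-3.118, -0.377, 0.0]
force: [0.6, -1.1, 1.5]
width: 12.6
gripper_force: 0.0
```

Request:
step_arm(rows=[[[-1.2, 0.5, -0.8], 0], [[-2.4, 1.0, -1.4], 0], [[-3.6, 1.7, -1.8], 0], [[-4.6, 2.4, -2.0], 0], [[-5.2, 3.0, -2.0], 0], [[-5.4, 3.3, -2.0], 0], [[-5.4, 3.3, -2.0], 0], [[-5.4, 3.3, -2.0], 0]])

```text
t: 11.02
position: [386.4, -309.7, 319.6]
eef_rot: [-3.119, -0.372, -0.0]
force: [1.2, 1.1, 0.7]
width: 12.0
gripper_force: 0.0
```

Run:
```python
from h import *
s=env.grab_frame('side')[:,:,::-1];t=env.grab_frame('top')[:,:,::-1]
a=cv2.resize(s[150:310,140:400],(487,300),interpolation=cv2.INTER_CUBIC)
b=cv2.resize(t[200:360,225:385],(300,300),interpolation=cv2.INTER_CUBIC)
cv2.imwrite('pics/s4.png',np.hstack([a,b]))
R=np.array([[.976,.218],[-.218,.976]])
for u,v,A,_ in nuts(t,'top',(258,250,345,305)): print(u,v,A,'tray',np.round(R@(ray('top',u,v,8.5)-[528,-117])))
```

```text
286.4 275.0 100.0 tray [40. 25.]
308.2 269.2 98.5 tray [ 40. -21.]
329.0 262.5 97.0 tray [ 43. -65.]
```

View pics/s4.png

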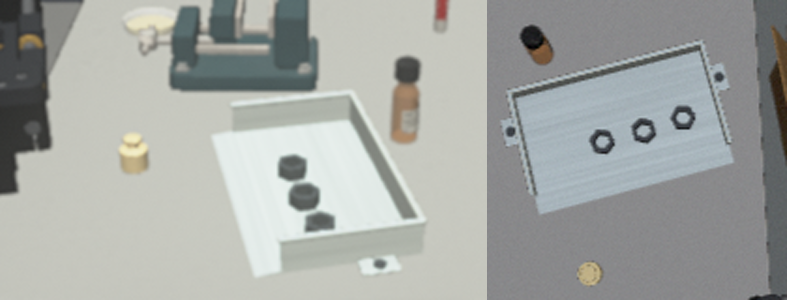

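All three nuts lie about 40 mm inside the mouth, and the weight and vial are still standing where they were.

```bash
python3 -c "
from rig import env
print(env.finish_job())"
```

```text
the job is handed in; nothing more can be done
None
```

I slid all three nuts into the tray, where they lie about 40 mm inside the mouth; the weight and vial still stand where they were, and the job was handed in after about 11 s of robot time.

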